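# Rinse a tumbler: clear the glass rinser and hold its valve down

## Task

Someone left the little steel sauce cup upside down on the star of the glass rinser: lift it off and stand it, still mouth down, on a free part of the black draining mat. Then take the steel tumbler from the mat, bring it mouth down and centred over the star, press the spring-loaded star all the way down with it (a steady push; do not ram it or lean on it hard) and finish while holding it pressed there, with the tumbler still in your grip. Leave the other things on the table where they are.

Things in the scene. Friction and masses are not known exactly. Their poses are not given: they have to be found in the camera images.
- star_top (a point): Centre of the rinser's star valve, on the upper face of its arms, 40 mm above the table at rest and 28 mm when pressed to its stop. The star is black plastic: six flat radial arms, 104 mm across tip to tip, each 10 mm wide and 6 mm thick; a spray nozzle 20 mm wide rises 8 mm above the arms in the centre, inside any vessel put over it.
- rinser: The glass rinser: a fixed steel drip tray, 240 mm (its own x) by 160 mm (its own y), 24 mm high, origin at the centre of its underside. The star sits in its far half, 35 mm towards its +x; a grille covers its near half.
- star (a joint): How far the star is pressed straight down, in m: 0 = up, at rest; 0.012 = down on its hard stop. A spring pushes it up: about 4 N starts it moving and about 10 N brings it onto the stop; a steady 12 to 25 N holds it there well. Loads above 50 N damage it. It springs back when let go.
- saucecup_center (a point): Centre (half-way up) of the sauce cup: a low, straight-sided stainless steel cup, 58 mm diameter, 44 mm high, wall 3 mm, 0.07 to 0.13 kg. It starts mouth down on the star, rim on the arms (centre 62 mm above the table). Its z axis points up while it stands mouth down.
- tumbler_center (a point): Centre (half-way up) of the tumbler: the tallest of the three vessels in the row on the mat, straight-sided stainless steel, 64 mm diameter, 90 mm high, wall 3 mm, 0.11 to 0.22 kg. It stands mouth down on the mat (rim 45 mm below this point, closed end on top). Its z axis points up while it is mouth down. Its place in the row varies.
- mat: The draining mat: fixed black ribbed rubber, 260 mm (its own x) by 320 mm (its own y), top 8 mm above the table; origin at the centre of its underside. Tumbler, beaker and mug stand in a row along its y axis, about 100 mm apart, on the far (+x) half at about x = +0.055; the near (-x) half is free.
- beaker_center (a point): Centre of a small steel beaker standing mouth down in the row on the mat, 54 mm diameter, 56 mm high. Leave alone.
- mug_center (a point): Centre of a white stoneware mug standing mouth down in the row on the mat, 74 mm diameter, 76 mm high, with a handle that points to the far side and reaches 67 mm from its axis. Leave alone.
- spoon: A steel teaspoon, 130 mm long, lying on the grille of the near half of the rinser's drip tray. Leave alone.
- brush: A flat pastry brush, 200 mm long, lying at the back of the table, beyond the mat and the rinser. Leave alone.
- shaker: A steel shaker jar, 60 mm diameter, 110 mm high, at the back middle of the table; origin at its underside. Leave alone.
Mind the look-alikes: they are no part of the job. What is shaped like the part that bears tumbler_center but red or yellow is not meant.

How it is judged:
By the outcome, as a careful person would: the job done as asked, in the order asked, and still so for the second after the job is handed in, while the arm keeps its last pose, push and grip.
It also fails if it takes over 67 s, if anything falls off the work surface, if the arm or the gripper's body presses on something with over 40 N, if the wrist force passes 120 N, or if a joint passes its speed limit or range.

## Robot

A 7-joint arm with a two-finger parallel gripper is mounted at the origin on the work surface. World frame = base frame: x ahead of the robot, y to its left, z up, the work surface at z = 0. Lengths are in m, angles in rad, forces in N, time in s.
With the tool pointing down it reaches from about 0.425 to 0.925 m from the base axis. Payload 6.8 kg.
Tool frame: the origin (TCP) lies between the finger pads; the fingertips stand finger_overhang ahead of it and the grasp point (between the pads) lies 6 mm ahead of it (finger_overhang is the distance from the TCP to the fingertips, in m); z points along the fingers, y is the line along which they close (so a half turn about z gives the same grasp; the last joint's range is limited). The gripper opens to 85 mm and grips with 20 to 120 N. Pads are 22 mm wide; open, the fingers measure 114 mm over their backs; the gripper's body (76 mm by 85 mm) begins 54 mm behind the grasp point. The pads swing forward as they close: fully open they stand 13 mm farther back than shut.
Start: joints at [-1.344, 0.477, 0.022, 1.555, -0.011, 1.109, -0.083], TCP at [0.222, 0.638, 0.256] pointing down, gripper open.
Joint ranges: [-2.96, 2.96], [-0.34, 2.1], [-1.41, 1.46], [0.24, 2.44], [-1.37, 4.51], [0.17, 1.92], [-2.96, 2.96]. Speed limits (rad/s): [2.39, 2.39, 3.14, 3.14, 3.14, 3.14, 3.14].

## Interface

Orientations are given as a unit quaternion [w, x, y, z].
In Python, from station import * gives the robot as it stands.
- The arm moves only by the tool drive_tool, never from a script. Its argument "increments" is a list of rows, each an object of numbers: "claw": the finger opening in m, from 0 to 0.0854; "dx", "dy", "dz": the shift along the tool's x, y, z in m; "wx", "wy", "wz": the turn, a rotation vector about the tool's x, y, z in degrees. A call has 1 to 20 rows; each row shifts and turns the commanded pose from where the row before left it, along the tool's axes as they then stand; what a row does not reach is not made up. A row lasts 1/8 s, in which the tool goes at most 62.5 mm and 10.7 degrees, less where a joint would pass 70% of its speed; a pose out of reach is approached as far as the arm can. A call with a gripper value outside its range is refused whole. The fingers move at their own pace and stop on an object; "newtons" is the grip in N (left out, the last holds). Time passes only in rows, so rows that do not move let the fingers close. It gives the time, the measured TCP pose, the force, the opening and the grip force at its end, in the units of the state.
- get_obs(): the state, without advancing time (a new reading comes with each control period).
- read_camera(name): name is "scene" or "top" or "wrist"; returns (picture, depth): 384x512x3 uint8, red, green, blue; 384x512 float32, m along the optical axis (not along the pixel's ray), 0 where there is no reading.
- calibration(name): a dict with "intrinsics" (3x3 intrinsics, pixels), "R" (3x3) and "t" (3): a world point X has camera coordinates R X + t; the wrist camera has in their place "mount" (4x4, takes a point from camera to tool coordinates, whose origin is the TCP and whose axes are the flange's). Camera axes: x right, y down, z forward; pixel columns grow to the right and rows downward; lengths in m; the calibration is good to about 2 mm. A picture is of the moment at which its call begins: read the wrist's pose just before it. calibration takes no time and is no camera call.
- hand_in(): hands the job in; it is judged then, once.
The state is a dict: "t": time; "q": joint angles; "joint_vel": joint speeds; "joint_torque": joint torques, N m; "eef_pos": TCP position; "tool_rot": TCP orientation; "contact_force": force on the tool from outside, world axes, zero at the start; "torque": the same for the moment, N m; "gripper_width": opening from 0.0 (shut) to 1.0 (fully open); "grasp_force": force on a finger pad.
Only numpy, scipy, OpenCV 4.12 (cv2) and the standard library are available. Lean on these libraries where they do the work, as an engineer would, in place of code of your own. Each camera call takes 0.05 s, during which the arm holds its last target. There are 200 camera calls.

## Working session

There is one attempt and no reset: what is moved stays moved. The work goes in short steps, Python scripts to look and compute and a tool call to move; the robot and the scene stay as the last step left them, time stands still between calls to the robot, and variables do not carry over. Pictures are saved under pics/ and viewed, at most 10 in all, crops included, and the job is handed in when it is done.

Besides the shell and the picture viewer there is one more tool, called after "Emit:" as name(argument=value, ...) on one line, values as JSON. drive_tool: Moves the arm, as the interface text tells. Its arguments: {"type":"object","properties":{"increments":{"type":"array","items":{"type":"object","properties":{"claw":{"type":"number"},"dx":{"type":"number"},"dy":{"type":"number"},"dz":{"type":"number"},"wx":{"type":"number"},"wy":{"type":"number"},"wz":{"type":"number"}}}},"newtons":{"type":"number"}},"required":["increments"]}

```bash
ls; mkdir -p pics
python3 - <<'E'
from station import *
import cv2,numpy as np
o=get_obs();print({k:np.round(v,3) for k,v in o.items()})
for n in("scene","top"):
    p,d=read_camera(n);np.savez(f"pics/{n}0.npz",p=p,d=d);cv2.imwrite(f"pics/{n}0.png",p[...,::-1]);c=calibration(n);print(n,c)
a=cv2.imread("pics/scene0.png");b=cv2.imread("pics/top0.png")
print(calibration("wrist"))
E
```

```text
pics
{'t': np.float64(0.0), 'q': array([-1.344,  0.478,  0.022,  1.556, -0.012,  1.109, -0.083]), 'joint_vel': array([ 0.001, -0.001,  0.   ,  0.   ,  0.   , -0.   ,  0.001]), 'joint_torque': array([ 0.0000e+00, -5.9646e+01,  1.6080e+00, -2.8119e+01,  1.3000e-02,
        9.0000e-03, -0.0000e+00]), 'eef_pos': array([0.222, 0.637, 0.255]), 'tool_rot': array([-0.   ,  0.167,  0.986, -0.001]), 'contact_force': array([ 0.274,  0.017, -0.316]), 'torque': array([-0.022, -0.002, -0.014]), 'grasp_force': np.float64(0.0), 'gripper_width': np.float64(1.0)}
scene {'intrinsics': array([[400.13411066,   0.        , 262.54629926],
       [  0.        , 400.13411066, 195.21500844],
       [  0.        ,   0.        ,   1.        ]]), 'R': array([[-0.52975227,  0.84809075, -0.01022814],
       [ 0.59300188,  0.36173754, -0.71937106],
       [-0.60639204, -0.38715376, -0.69455069]]), 't': array([ 0.32171368, -0.25585291,  1.4549511 ])}
top {'intrinsics': array([[404.07223561,   0.        , 250.32627218],
       [  0.        , 404.07223561, 190.15456356],
       [  0.        ,   0.        ,   1.        ]]), 'R': array([[ 0.00488777, -0.99960166,  0.02779614],
       [-0.99585735, -0.00738959, -0.09062849],
       [ 0.0907978 , -0.02723802, -0.99549679]]), 't': array([-0.03104959,  0.55625462,  0.92975867])}
{'intrinsics': array([[274.06139899,   0.        , 255.70461136],
       [  0.        , 274.06139899, 189.0282102 ],
       [  0.        ,   0.        ,   1.        ]]), 'mount': array([[ 1.08302020e-03, -9.61770862e-01, -2.73853311e-01,
         6.99371696e-02],
       [ 9.99998560e-01,  1.39933900e-03, -9.59728519e-04,
        -5.67383653e-04],
       [ 1.30625254e-03, -2.73851877e-01,  9.61770993e-01,
        -1.16135486e-01],
       [ 0.00000000e+00,  0.00000000e+00,  0.00000000e+00,
         1.00000000e+00]])}
```

View pics/scene0.png

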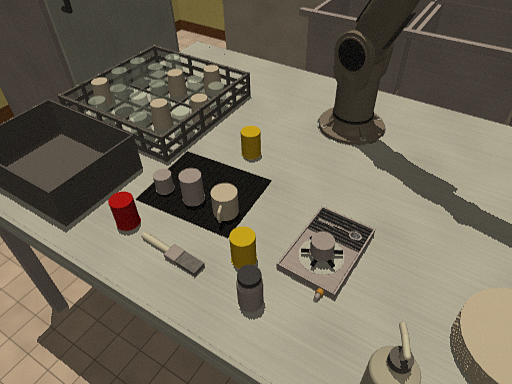

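View pics/top0.png

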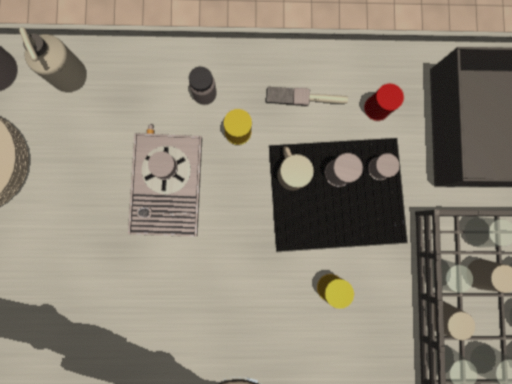

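The top view shows the rinser at about (165,185) with the cup on the star at (161,165). On the mat, the row is mug (297,172), candidate (347,168) and beaker (384,166). Other cylinders are red (385,100) and yellow (238,126) and (339,292). The steel cylinder at top (347,168), scene (191,187), fits the tumbler: it is steel, stands in the mat row and is the tallest there. I'll confirm it with a crop and measure heights.

```bash
cat > h.py <<'E'
import numpy as np,cv2
from station import *
def world(d,K,R,t):
    v,u=np.mgrid[:d.shape[0],:d.shape[1]]
    c=np.stack([(u-K[0,2])/K[0,0]*d,(v-K[1,2])/K[1,1]*d,d],-1)
    return (c-t)@R          # R^T (c-t)
def ray(n,u,v,z):
    c=calibration(n);K,R,t=c["intrinsics"],c["R"],c["t"]
    o=-R.T@t;g=R.T@np.linalg.solve(K,[u,v,1.]);return o+g*(z-o[2])/g[2]
E
python3 - <<'E'
from h import *
W={}
for n in("top","scene"):
    z=np.load(f"pics/{n}0.npz");c=calibration(n);W[n]=world(z["d"],c["intrinsics"],c["R"],c["t"])
    W[n][z["d"]==0]=np.nan
boxes={"top":dict(cup=(145,148,178,182),tum=(326,148,364,190),beaker=(366,150,402,184),mug=(276,150,316,192)),
"scene":dict(cup=(305,228,340,262),tum=(176,165,206,210),beaker=(152,166,175,196),mug=(207,182,242,224))}
for n in boxes:
  for k,(a,b,c,d) in boxes[n].items():
    P=W[n][b:d,a:c].reshape(-1,3);P=P[np.isfinite(P[:,2])]
    zt=np.percentile(P[:,2],95 if n=="top" else 90);
    Q=P[abs(P[:,2]-zt)<.006]
    (cc,r)=cv2.minEnclosingCircle(Q[:,:2].astype(np.float32))
    print(n,k,len(Q),"z",zt.round(4),"mean",Q.mean(0).round(4),"circ",np.round(cc,4),round(r,4))
# tray & mat outlines in top
z=np.load("pics/top0.npz");Wt=W["top"]
reg=np.zeros(z["d"].shape,np.uint8);reg[128:242,124:208]=1
m=((Wt[...,2]>.012)&(reg>0)).astype(np.uint8)
P=Wt[(m>0)&(Wt[...,2]<.03)];print("rinser",len(P),cv2.minAreaRect(P[:,:2].astype(np.float32)))
g=cv2.cvtColor(z["p"],cv2.COLOR_RGB2GRAY);reg[:]=0;reg[130:260,262:412]=1
m=((g<50)&(reg>0)).astype(np.uint8);m=cv2.morphologyEx(m,cv2.MORPH_OPEN,np.ones((5,5)))
q=cv2.boxPoints(cv2.minAreaRect(np.argwhere(m)[:,::-1].astype(np.float32)))
print("mat",[ray("top",*p,.008)[:2].round(3) for p in q])
a=z["p"][135:200,265:410,::-1];b=np.load("pics/scene0.npz")["p"][155:235,140:250,::-1]
a=cv2.resize(a,(700,314),interpolation=3);b=cv2.resize(b,(375,273),interpolation=3)
o=np.zeros((590,700,3),np.uint8);o[:314]=a;o[315:588,:375]=b;cv2.imwrite("pics/crop1.png",o)
E
```

```text
top cup 524 z 0.0854 mean [0.6079 0.1734 0.0833] circ [0.608  0.1736] 0.0288
top tum 643 z 0.099 mean [ 0.6017 -0.241   0.0973] circ [ 0.6015 -0.2416] 0.0322
top beaker 420 z 0.0649 mean [ 0.6134 -0.3422  0.0632] circ [ 0.6133 -0.3432] 0.0274
top mug 834 z 0.0851 mean [ 0.5952 -0.1294  0.0832] circ [ 0.5955 -0.1297] 0.0372
scene cup 384 z 0.0831 mean [0.6118 0.1734 0.0823] circ [0.6096 0.1723] 0.03
scene tum 300 z 0.0967 mean [ 0.6051 -0.2401  0.0964] circ [ 0.6046 -0.243 ] 0.0339
scene beaker 196 z 0.0629 mean [ 0.6165 -0.3421  0.0622] circ [ 0.6141 -0.3417] 0.0296
scene mug 430 z 0.083 mean [ 0.599  -0.1287  0.0823] circ [ 0.5962 -0.1304] 0.0389
rinser 5832 ((0.577156662940979, 0.17392468452453613), (0.16072316467761993, 0.25575023889541626), 88.01081085205078)
mat [array([ 0.666, -0.073]), array([ 0.692, -0.393]), array([ 0.437, -0.403]), array([ 0.415, -0.09 ])]
```

View pics/crop1.png

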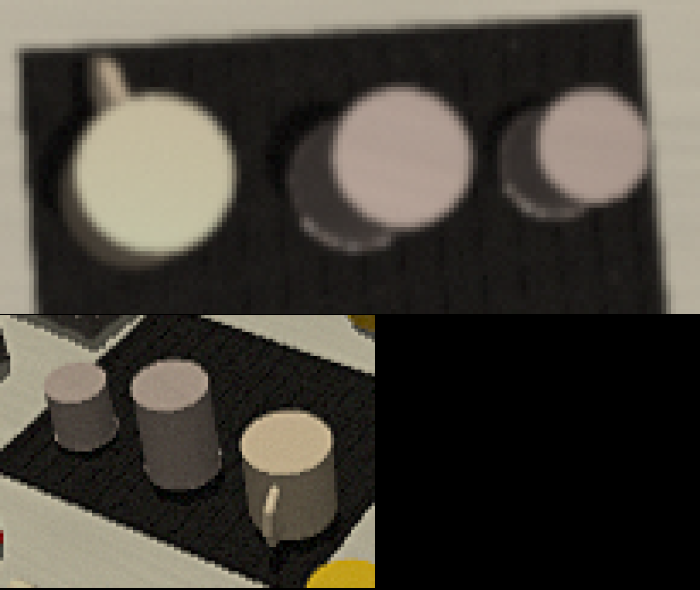

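The crop confirms it: the middle vessel is steel and the tallest, with its top at z≈0.098. That matches 8+90 mm, at (0.602,-0.241). The cup top is at 0.084, as expected, at (0.609,0.173).

```bash
cat >> h.py <<'E'
from scipy.spatial.transform import Rotation as Ro
def pose():
    o=get_obs();w,x,y,z=o["tool_rot"];return o,Ro.from_quat([x,y,z,w]).as_matrix(),o["eef_pos"]
def go(tgt,ydeg=None):
    "tool-frame shift from now to TCP tgt (tool pointing down); yaw turn"
    o,R,p=pose();print("t",o["t"],"p",p.round(4),"yaw_y",np.degrees(np.arctan2(R[1,1],R[0,1])).round(2),"tz",R[:,2].round(4))
    print("mm tool",(R.T@(np.array(tgt)-p)*1000).round(1))
E
python3 -c "
import station;print([k for k in dir(station) if k[0]!='_']); print(getattr(station,'finger_overhang',None))"
```

```text
['PlanningError', 'calibration', 'finger_overhang', 'get_obs', 'hand_in', 'read_camera']
0.025
```

Emit:
drive_tool(increments=[{"wz":10},{"wz":10},{"wz":10},{"wz":10},{"wz":10},{"wz":10},{"wz":5.8},{}])

```text
schema error: expected keys claw, dx, dy, dz, wx, wy, wz
```

```bash
python3 -c "
from h import *
go([.609,.173,.255])"
```

```text
t 0.1 p [0.2216 0.6371 0.2554] yaw_y 70.82 tz [-4.0e-04 -1.6e-03 -1.0e+00]
mm tool [-518.3 -311.     1. ]
```

Emit:
drive_tool(increments=[{"claw":0.085,"dx":0,"dy":0,"dz":0,"wx":0,"wy":0,"wz":10},{"claw":0.085,"dx":0,"dy":0,"dz":0,"wx":0,"wy":0,"wz":10},{"claw":0.085,"dx":0,"dy":0,"dz":0,"wx":0,"wy":0,"wz":10},{"claw":0.085,"dx":0,"dy":0,"dz":0,"wx":0,"wy":0,"wz":10},{"claw":0.085,"dx":0,"dy":0,"dz":0,"wx":0,"wy":0,"wz":10},{"claw":0.085,"dx":0,"dy":0,"dz":0,"wx":0,"wy":0,"wz":10},{"claw":0.085,"dx":0,"dy":0,"dz":0,"wx":0,"wy":0,"wz":5.8},{"claw":0.085,"dx":-0.04,"dy":0.028,"dz":0,"wx":0,"wy":0,"wz":0},{"claw":0.085,"dx":-0.04,"dy":0.028,"dz":0,"wx":0,"wy":0,"wz":0},{"claw":0.085,"dx":-0.04,"dy":0.028,"dz":0,"wx":0,"wy":0,"wz":0},{"claw":0.085,"dx":-0.04,"dy":0.028,"dz":0,"wx":0,"wy":0,"wz":0},{"claw":0.085,"dx":-0.04,"dy":0.028,"dz":0,"wx":0,"wy":0,"wz":0},{"claw":0.085,"dx":-0.04,"dy":0.028,"dz":0,"wx":0,"wy":0,"wz":0},{"claw":0.085,"dx":-0.04,"dy":0.028,"dz":0,"wx":0,"wy":0,"wz":0},{"claw":0.085,"dx":-0.04,"dy":0.028,"dz":0,"wx":0,"wy":0,"wz":0},{"claw":0.085,"dx":-0.04,"dy":0.028,"dz":0,"wx":0,"wy":0,"wz":0},{"claw":0.085,"dx":-0.04,"dy":0.028,"dz":0,"wx":0,"wy":0,"wz":0},{"claw":0.085,"dx":0,"dy":0,"dz":0,"wx":0,"wy":0,"wz":0}])

```text
t: 2.35
eef_pos: [0.5382, 0.2586, 0.2563]
tool_rot: [0.001, 0.678, 0.735, -0.0]
contact_force: [-0.4, -0.4, -0.3]
gripper_width: 0.994
grasp_force: 0.0
```

```bash
cat >> h.py <<'E'
def wristworld(name):
    o,R,p=pose();pic,d=read_camera("wrist");c=calibration("wrist");M=c["mount"]
    Rc=R@M[:3,:3];tc=p+R@M[:3,3]       # cam->world
    np.savez(f"pics/{name}.npz",p=pic,d=d);cv2.imwrite(f"pics/{name}.png",pic[...,::-1])
    W=world(d,c["intrinsics"],Rc.T,-Rc.T@tc);W[d==0]=np.nan
    return pic,W
E
python3 -c "
from h import *
go([.609,.173,.255])
pic,W=wristworld('w1')
m=(abs(W[...,2]-.084)<.006)&(np.hypot(W[...,0]-.609,W[...,1]-.173)<.06)
P=W[m];print(len(P),P.mean(0),cv2.minEnclosingCircle(P[:,:2].astype(np.float32)))
"
```

```text
t 2.35 p [0.5382 0.2586 0.2563] yaw_y 4.57 tz [ 0.0011 -0.0022 -1.    ]
mm tool [-91.   63.8   1.5]
1742 [0.60713028 0.17457026 0.08267685] ((0.6078051328659058, 0.17327642440795898), 0.029286030679941177)
```

View pics/w1.png

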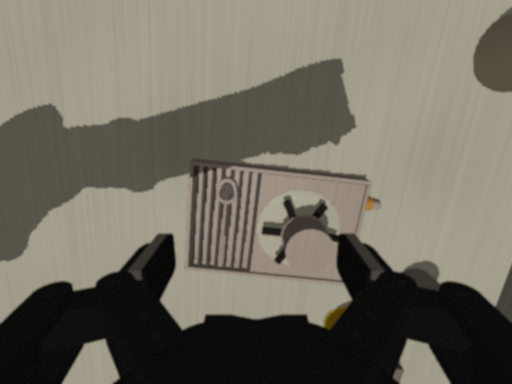

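The wrist view shows the cup top at about (312,248) and the star arms around it, with the fingers to either side. The second measurement agrees: (0.608,0.173).

Emit:
drive_tool(increments=[{"claw":0.085,"dx":-0.03,"dy":0.021,"dz":0,"wx":0,"wy":0,"wz":0},{"claw":0.085,"dx":-0.03,"dy":0.021,"dz":0.02,"wx":0,"wy":0,"wz":0},{"claw":0.085,"dx":-0.0306,"dy":0.021,"dz":0.03,"wx":0,"wy":0,"wz":0},{"claw":0.085,"dx":0,"dy":0,"dz":0.03,"wx":0,"wy":0,"wz":0},{"claw":0.085,"dx":0,"dy":0,"dz":0.03,"wx":0,"wy":0,"wz":0},{"claw":0.085,"dx":0,"dy":0,"dz":0,"wx":0,"wy":0,"wz":0},{"claw":0.085,"dx":0,"dy":0,"dz":0,"wx":0,"wy":0,"wz":0}])

```text
t: 3.28
eef_pos: [0.6066, 0.1799, 0.1472]
tool_rot: [0.0, 0.675, 0.738, 0.001]
contact_force: [0.8, -0.3, 0.3]
gripper_width: 0.997
grasp_force: 0.0
```

```bash
python3 -c "
from h import *
go([.608,.1733,.074])"
```

```text
t 3.275 p [0.6066 0.1799 0.1472] yaw_y 5.09 tz [ 8.e-04  7.e-04 -1.e+00]
mm tool [-6.7  0.8 73.2]
```

Emit:
drive_tool(increments=[{"claw":0.085,"dx":-0.0065,"dy":0.001,"dz":0.01,"wx":0,"wy":0,"wz":0},{"claw":0.085,"dx":0,"dy":0,"dz":0.02,"wx":0,"wy":0,"wz":0},{"claw":0.085,"dx":0,"dy":0,"dz":0.02,"wx":0,"wy":0,"wz":0},{"claw":0.085,"dx":0,"dy":0,"dz":0.015,"wx":0,"wy":0,"wz":0},{"claw":0.085,"dx":0,"dy":0,"dz":0.008,"wx":0,"wy":0,"wz":0},{"claw":0.085,"dx":0,"dy":0,"dz":0,"wx":0,"wy":0,"wz":0},{"claw":0.085,"dx":0,"dy":0,"dz":0,"wx":0,"wy":0,"wz":0},{"claw":0.05,"dx":0,"dy":0,"dz":0,"wx":0,"wy":0,"wz":0},{"claw":0.05,"dx":0,"dy":0,"dz":0,"wx":0,"wy":0,"wz":0},{"claw":0.05,"dx":0,"dy":0,"dz":0,"wx":0,"wy":0,"wz":0},{"claw":0.05,"dx":0,"dy":0,"dz":0,"wx":0,"wy":0,"wz":0},{"claw":0.05,"dx":0,"dy":0,"dz":0,"wx":0,"wy":0,"wz":0},{"claw":0.05,"dx":0,"dy":0,"dz":0,"wx":0,"wy":0,"wz":0}], newtons=40)

```text
t: 4.9
eef_pos: [0.6083, 0.1725, 0.0735]
tool_rot: [0.0, 0.675, 0.737, 0.0]
contact_force: [0.6, 0.1, 3.2]
gripper_width: 0.667
grasp_force: 41.9
```

Emit:
drive_tool(increments=[{"claw":0.05,"dx":0,"dy":0,"dz":-0.01,"wx":0,"wy":0,"wz":0},{"claw":0.05,"dx":0,"dy":0,"dz":-0.025,"wx":0,"wy":0,"wz":0},{"claw":0.05,"dx":0,"dy":0,"dz":-0.03,"wx":0,"wy":0,"wz":0},{"claw":0.05,"dx":0,"dy":0,"dz":-0.025,"wx":0,"wy":0,"wz":0},{"claw":0.05,"dx":-0.02,"dy":-0.01,"dz":0,"wx":0,"wy":0,"wz":0},{"claw":0.05,"dx":-0.035,"dy":-0.015,"dz":0,"wx":0,"wy":0,"wz":0},{"claw":0.05,"dx":-0.04,"dy":-0.02,"dz":0,"wx":0,"wy":0,"wz":0},{"claw":0.05,"dx":-0.04,"dy":-0.02,"dz":0,"wx":0,"wy":0,"wz":0},{"claw":0.05,"dx":-0.04,"dy":-0.02,"dz":0,"wx":0,"wy":0,"wz":0},{"claw":0.05,"dx":-0.04,"dy":-0.02,"dz":0,"wx":0,"wy":0,"wz":0},{"claw":0.05,"dx":-0.04,"dy":-0.02,"dz":0,"wx":0,"wy":0,"wz":0},{"claw":0.05,"dx":-0.04,"dy":-0.016,"dz":0,"wx":0,"wy":0,"wz":0},{"claw":0.05,"dx":-0.035,"dy":-0.01,"dz":0,"wx":0,"wy":0,"wz":0},{"claw":0.05,"dx":-0.025,"dy":-0.005,"dz":0,"wx":0,"wy":0,"wz":0},{"claw":0.05,"dx":0,"dy":0,"dz":0,"wx":0,"wy":0,"wz":0},{"claw":0.05,"dx":0,"dy":0,"dz":0,"wx":0,"wy":0,"wz":0}])

```text
t: 6.9
eef_pos: [0.4824, -0.1944, 0.1625]
tool_rot: [-0.001, 0.676, 0.737, -0.0]
contact_force: [0.4, 1.1, -1.7]
gripper_width: 0.668
grasp_force: 43.0
```

Run:
```python
from h import *
go([.483,-.195,.0435])
p,d=read_camera("top");np.savez("pics/top1.npz",p=p,d=d)
c=calibration("top");W=world(d,c["intrinsics"],c["R"],c["t"]);W[d==0]=np.nan
g=cv2.cvtColor(p,cv2.COLOR_RGB2GRAY)
# star: dark pixels at ~.04 and height mask
m=(np.hypot(W[...,0]-.605,W[...,1]-.172)<.065)&(g<60)
P=W[m];print(len(P),np.nanmedian(P,0));
u=np.argwhere(m)[:,::-1].astype(np.float32);(cc,r)=cv2.minEnclosingCircle(u);print(cc,r,ray("top",*cc,.040),r*.89/404)
Q=W[(np.hypot(W[...,0]-.605,W[...,1]-.172)<.03)];Q=Q[Q[:,2]>np.nanmax(Q[:,2])-.005];print("nozzle",len(Q),Q.mean(0))
o=np.vstack([cv2.resize(p[120:240,120:280,::-1],(640,480),interpolation=3)]);cv2.imwrite("pics/star1.png",o)
```

```text
t 6.9 p [ 0.4824 -0.1944  0.1625] yaw_y 5.0 tz [-1.9e-03  8.0e-04 -1.0e+00]
mm tool [ -0.8   0.8 119. ]
304 [0.60359169 0.17272529 0.03990448]
(164.4248046875, 168.3535614013672) 20.797388076782227 [0.60457868 0.17294626 0.04      ] 0.04581602818895094
nozzle 36 [0.60368575 0.17302244 0.04689962]
```

View pics/star1.png

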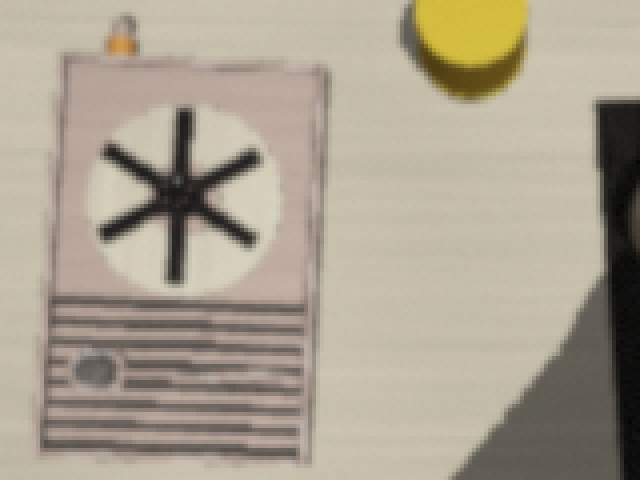

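The star is clear, with its centre at crop (179,193). That gives (0.604,0.173), arms at z 0.040 and nozzle top at 0.047, as expected. Next I lower the cup.

Emit:
drive_tool(increments=[{"claw":0.05,"dx":0,"dy":0,"dz":0.02,"wx":0,"wy":0,"wz":0},{"claw":0.05,"dx":0,"dy":0,"dz":0.03,"wx":0,"wy":0,"wz":0},{"claw":0.05,"dx":0,"dy":0,"dz":0.03,"wx":0,"wy":0,"wz":0},{"claw":0.05,"dx":0,"dy":0,"dz":0.02,"wx":0,"wy":0,"wz":0},{"claw":0.05,"dx":0,"dy":0,"dz":0.01,"wx":0,"wy":0,"wz":0},{"claw":0.05,"dx":0,"dy":0,"dz":0.006,"wx":0,"wy":0,"wz":0},{"claw":0.05,"dx":0,"dy":0,"dz":0.003,"wx":0,"wy":0,"wz":0},{"claw":0.05,"dx":0,"dy":0,"dz":0,"wx":0,"wy":0,"wz":0},{"claw":0.05,"dx":0,"dy":0,"dz":0,"wx":0,"wy":0,"wz":0}])

```text
t: 8.07
eef_pos: [0.4839, -0.1949, 0.0448]
tool_rot: [0.0, 0.675, 0.737, 0.0]
contact_force: [-0.5, 1.0, -1.3]
gripper_width: 0.673
grasp_force: 43.0
```

Emit:
drive_tool(increments=[{"claw":0.05,"dx":0,"dy":0,"dz":0.0015,"wx":0,"wy":0,"wz":0},{"claw":0.05,"dx":0,"dy":0,"dz":0.001,"wx":0,"wy":0,"wz":0},{"claw":0.05,"dx":0,"dy":0,"dz":0.0005,"wx":0,"wy":0,"wz":0},{"claw":0.05,"dx":0,"dy":0,"dz":0,"wx":0,"wy":0,"wz":0},{"claw":0.05,"dx":0,"dy":0,"dz":0,"wx":0,"wy":0,"wz":0}])

```text
t: 8.7
eef_pos: [0.4837, -0.1949, 0.0421]
tool_rot: [-0.0, 0.676, 0.737, 0.0]
contact_force: [-3.0, 1.2, 11.7]
gripper_width: 0.67
grasp_force: 44.0
```

Emit:
drive_tool(increments=[{"claw":0.062,"dx":0,"dy":0,"dz":0,"wx":0,"wy":0,"wz":0},{"claw":0.075,"dx":0,"dy":0,"dz":0,"wx":0,"wy":0,"wz":0},{"claw":0.085,"dx":0,"dy":0,"dz":0,"wx":0,"wy":0,"wz":0},{"claw":0.085,"dx":0,"dy":0,"dz":0,"wx":0,"wy":0,"wz":0},{"claw":0.085,"dx":0,"dy":0,"dz":-0.02,"wx":0,"wy":0,"wz":0},{"claw":0.085,"dx":0,"dy":0,"dz":-0.04,"wx":0,"wy":0,"wz":0},{"claw":0.085,"dx":0,"dy":0,"dz":-0.04,"wx":0,"wy":0,"wz":0},{"claw":0.085,"dx":0,"dy":0,"dz":-0.04,"wx":0,"wy":0,"wz":0},{"claw":0.085,"dx":-0.014,"dy":0.028,"dz":-0.015,"wx":0,"wy":0,"wz":0},{"claw":0.085,"dx":-0.014,"dy":0.028,"dz":0,"wx":0,"wy":0,"wz":0},{"claw":0.085,"dx":-0.014,"dy":0.028,"dz":0,"wx":0,"wy":0,"wz":0},{"claw":0.085,"dx":-0.014,"dy":0.029,"dz":0,"wx":0,"wy":0,"wz":0},{"claw":0.085,"dx":0,"dy":0,"dz":0,"wx":0,"wy":0,"wz":0},{"claw":0.085,"dx":0,"dy":0,"dz":0,"wx":0,"wy":0,"wz":0}])

```text
t: 10.45
eef_pos: [0.6001, -0.2407, 0.1958]
tool_rot: [-0.001, 0.676, 0.737, -0.0]
contact_force: [-0.8, 0.1, -0.8]
gripper_width: 0.995
grasp_force: 0.0
```

Run:
```python
from h import *
go([.602,-.241,.075])
pic,W=wristworld("w2")
for nm,c,z in(("tum",(.602,-.241),.098),("cup",(.484,-.195),.052)):
    m=(abs(W[...,2]-z)<.006)&(np.hypot(W[...,0]-c[0],W[...,1]-c[1])<.045);P=W[m]
    if len(P):print(nm,len(P),P.mean(0).round(4),cv2.minEnclosingCircle(P[:,:2].astype(np.float32)))
p,d=read_camera("scene");c=calibration("scene");W=world(d,c["intrinsics"],c["R"],c["t"])
m=(abs(W[...,2]-.052)<.004)&(np.hypot(W[...,0]-.484,W[...,1]+.195)<.045);P=W[m]
if len(P):print("scene cup",len(P),P.mean(0),cv2.minEnclosingCircle(P[:,:2].astype(np.float32)))
```

```text
t 10.45 p [ 0.6001 -0.2407  0.1958] yaw_y 5.0 tz [-1.4e-03  3.0e-04 -1.0e+00]
mm tool [ -0.6   2.  120.8]
tum 4419 [ 0.601  -0.2409  0.0967] ((0.601309061050415, -0.2421884685754776), 0.03207780793309212)
cup 3121 [ 0.4835 -0.1939  0.0507] ((0.48271307349205017, -0.19456960260868073), 0.02925870753824711)
scene cup 189 [ 0.48627163 -0.19357113  0.05058761] ((0.4846031665802002, -0.1929609328508377), 0.03044135496020317)
```

View pics/w2.png

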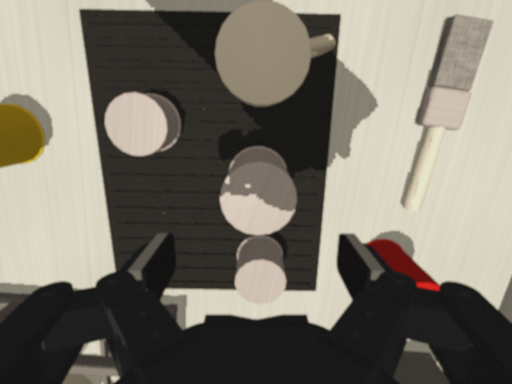

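The cup stands mouth down on the mat's free half at (142,124), and the tumbler is at (258,195), directly under the tool. Next I grasp the tumbler.

Emit:
drive_tool(increments=[{"claw":0.085,"dx":-0.001,"dy":0.0015,"dz":0.02,"wx":0,"wy":0,"wz":0},{"claw":0.085,"dx":0,"dy":0,"dz":0.025,"wx":0,"wy":0,"wz":0},{"claw":0.085,"dx":0,"dy":0,"dz":0.025,"wx":0,"wy":0,"wz":0},{"claw":0.085,"dx":0,"dy":0,"dz":0.025,"wx":0,"wy":0,"wz":0},{"claw":0.085,"dx":0,"dy":0,"dz":0.018,"wx":0,"wy":0,"wz":0},{"claw":0.085,"dx":0,"dy":0,"dz":0.008,"wx":0,"wy":0,"wz":0},{"claw":0.085,"dx":0,"dy":0,"dz":0,"wx":0,"wy":0,"wz":0},{"claw":0.085,"dx":0,"dy":0,"dz":0,"wx":0,"wy":0,"wz":0},{"claw":0.055,"dx":0,"dy":0,"dz":0,"wx":0,"wy":0,"wz":0},{"claw":0.055,"dx":0,"dy":0,"dz":0,"wx":0,"wy":0,"wz":0},{"claw":0.055,"dx":0,"dy":0,"dz":0,"wx":0,"wy":0,"wz":0},{"claw":0.055,"dx":0,"dy":0,"dz":0,"wx":0,"wy":0,"wz":0},{"claw":0.055,"dx":0,"dy":0,"dz":0,"wx":0,"wy":0,"wz":0}], newtons=80)

```text
t: 12.18
eef_pos: [0.6032, -0.2419, 0.0763]
tool_rot: [0.001, 0.676, 0.737, 0.0]
contact_force: [-1.6, 1.3, 6.0]
gripper_width: 0.722
grasp_force: 87.1
```

Emit:
drive_tool(increments=[{"claw":0.055,"dx":0,"dy":0,"dz":-0.01,"wx":0,"wy":0,"wz":0},{"claw":0.055,"dx":0,"dy":0,"dz":-0.025,"wx":0,"wy":0,"wz":0},{"claw":0.055,"dx":0,"dy":0,"dz":-0.03,"wx":0,"wy":0,"wz":0},{"claw":0.055,"dx":0,"dy":0,"dz":-0.03,"wx":0,"wy":0,"wz":0},{"claw":0.055,"dx":0,"dy":0,"dz":-0.025,"wx":0,"wy":0,"wz":0},{"claw":0.055,"dx":0,"dy":0,"dz":0,"wx":0,"wy":0,"wz":0},{"claw":0.055,"dx":0.02,"dy":0.002,"dz":0,"wx":0,"wy":0,"wz":0},{"claw":0.055,"dx":0.04,"dy":0.003,"dz":0,"wx":0,"wy":0,"wz":0},{"claw":0.055,"dx":0.04,"dy":0.004,"dz":0,"wx":0,"wy":0,"wz":0},{"claw":0.055,"dx":0.04,"dy":0.004,"dz":0,"wx":0,"wy":0,"wz":0},{"claw":0.055,"dx":0.04,"dy":0.004,"dz":0,"wx":0,"wy":0,"wz":0},{"claw":0.055,"dx":0.04,"dy":0.004,"dz":0,"wx":0,"wy":0,"wz":0},{"claw":0.055,"dx":0.04,"dy":0.004,"dz":0,"wx":0,"wy":0,"wz":0},{"claw":0.055,"dx":0.04,"dy":0.004,"dz":0,"wx":0,"wy":0,"wz":0},{"claw":0.055,"dx":0.04,"dy":0.004,"dz":0,"wx":0,"wy":0,"wz":0},{"claw":0.055,"dx":0.04,"dy":0.003,"dz":0,"wx":0,"wy":0,"wz":0},{"claw":0.055,"dx":0.03,"dy":0.001,"dz":0,"wx":0,"wy":0,"wz":0},{"claw":0.055,"dx":0,"dy":0,"dz":0,"wx":0,"wy":0,"wz":0},{"claw":0.055,"dx":0,"dy":0,"dz":0,"wx":0,"wy":0,"wz":0}])

```text
t: 14.55
eef_pos: [0.6025, 0.17, 0.1941]
tool_rot: [-0.0, 0.675, 0.738, -0.001]
contact_force: [-0.4, -0.3, -1.3]
gripper_width: 0.726
grasp_force: 87.3
```

Run:
```python
from h import *
go([.604,.173,.115])
pic,W=wristworld("w3")
o,R,p=pose()
d=np.load("pics/w3.npz")["d"]
# tumbler body in wrist view: points near tool
T=(W-p)@R
m=np.isfinite(T[...,2])&(T[...,2]<.075)&(T[...,2]>-.03)&(np.hypot(T[...,0],T[...,1])<.04)
P=T[m];print("tumbler pts (tool)",len(P),np.percentile(P,[2,50,98],axis=0).round(4) if len(P) else "")
```

```text
t 14.55 p [0.6025 0.17   0.1941] yaw_y 5.05 tz [-0.0021 -0.0012 -1.    ]
mm tool [ 2.9  1.9 79.1]
tumbler pts (tool) 19363 [[-0.0115 -0.0352 -0.0248]
 [ 0.0129 -0.0009 -0.0198]
 [ 0.0324  0.034   0.0629]]
```

View pics/w3.png

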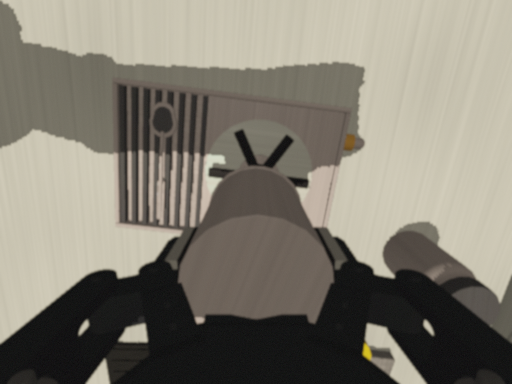

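The tumbler is held upright and on the tool axis: front face at +32 mm, sides symmetric, rim end at about (258,170) in front of the star. Next I centre it and descend to just above the star.

Emit:
drive_tool(increments=[{"claw":0.055,"dx":0.003,"dy":0.002,"dz":0.01,"wx":0,"wy":0,"wz":0},{"claw":0.055,"dx":0,"dy":0,"dz":0.02,"wx":0,"wy":0,"wz":0},{"claw":0.055,"dx":0,"dy":0,"dz":0.02,"wx":0,"wy":0,"wz":0},{"claw":0.055,"dx":0,"dy":0,"dz":0.015,"wx":0,"wy":0,"wz":0},{"claw":0.055,"dx":0,"dy":0,"dz":0.008,"wx":0,"wy":0,"wz":0},{"claw":0.055,"dx":0,"dy":0,"dz":0.003,"wx":0,"wy":0,"wz":0},{"claw":0.055,"dx":0,"dy":0,"dz":0,"wx":0,"wy":0,"wz":0},{"claw":0.055,"dx":0,"dy":0,"dz":0,"wx":0,"wy":0,"wz":0}])

```text
t: 15.6
eef_pos: [0.6058, 0.1733, 0.12]
tool_rot: [0.0, 0.675, 0.737, 0.001]
contact_force: [0.3, -0.4, -1.2]
gripper_width: 0.727
grasp_force: 87.3
```

Run:
```python
from h import *
go([.604,.173,.096])
print(get_obs()["contact_force"])
for n in("top","scene"):
    p,d=read_camera(n);cv2.imwrite(f"pics/{n}3.png",p[...,::-1])
b=cv2.imread("pics/scene3.png")[170:310,250:400];cv2.imwrite("pics/c3.png",cv2.resize(b,(600,560),interpolation=3))
```

```text
t 15.6 p [0.6058 0.1733 0.12  ] yaw_y 5.01 tz [ 1.1e-03  5.0e-04 -1.0e+00]
mm tool [-0.2 -1.9 24. ]
[ 0.28617408 -0.43808287 -1.16853566]
```

View pics/c3.png

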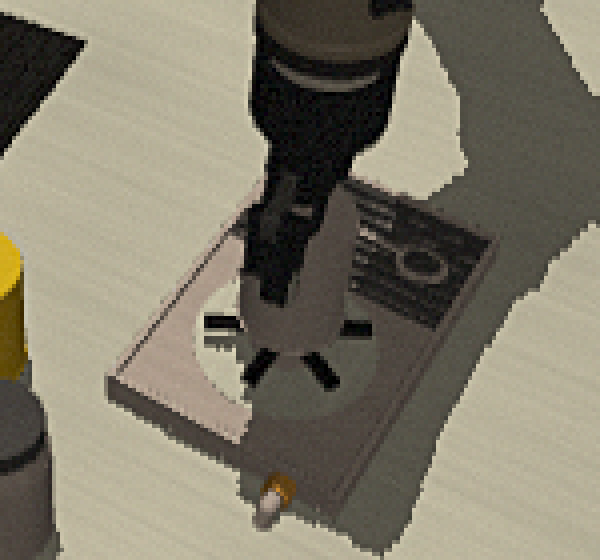

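The tumbler is upright just above the star, with its rim at about crop (293,330) and the arms showing evenly around it. Now a slow press.

Emit:
drive_tool(increments=[{"claw":0.055,"dx":0,"dy":-0.0015,"dz":0.004,"wx":0,"wy":0,"wz":0},{"claw":0.055,"dx":0,"dy":0,"dz":0.004,"wx":0,"wy":0,"wz":0},{"claw":0.055,"dx":0,"dy":0,"dz":0.002,"wx":0,"wy":0,"wz":0},{"claw":0.055,"dx":0,"dy":0,"dz":0.002,"wx":0,"wy":0,"wz":0},{"claw":0.055,"dx":0,"dy":0,"dz":0.0015,"wx":0,"wy":0,"wz":0},{"claw":0.055,"dx":0,"dy":0,"dz":0.0015,"wx":0,"wy":0,"wz":0},{"claw":0.055,"dx":0,"dy":0,"dz":0.0015,"wx":0,"wy":0,"wz":0},{"claw":0.055,"dx":0,"dy":0,"dz":0.0015,"wx":0,"wy":0,"wz":0},{"claw":0.055,"dx":0,"dy":0,"dz":0,"wx":0,"wy":0,"wz":0},{"claw":0.055,"dx":0,"dy":0,"dz":0,"wx":0,"wy":0,"wz":0}])

```text
t: 16.95
eef_pos: [0.6037, 0.173, 0.1015]
tool_rot: [-0.0, 0.676, 0.737, -0.0]
contact_force: [-3.8, -0.7, 6.1]
gripper_width: 0.719
grasp_force: 87.6
```

Emit:
drive_tool(increments=[{"claw":0.055,"dx":0,"dy":0,"dz":0.0015,"wx":0,"wy":0,"wz":0},{"claw":0.055,"dx":0,"dy":0,"dz":0.0015,"wx":0,"wy":0,"wz":0},{"claw":0.055,"dx":0,"dy":0,"dz":0.001,"wx":0,"wy":0,"wz":0},{"claw":0.055,"dx":0,"dy":0,"dz":0.0005,"wx":0,"wy":0,"wz":0},{"claw":0.055,"dx":0,"dy":0,"dz":0,"wx":0,"wy":0,"wz":0},{"claw":0.055,"dx":0,"dy":0,"dz":0,"wx":0,"wy":0,"wz":0}])

```text
t: 17.7
eef_pos: [0.6038, 0.1731, 0.0973]
tool_rot: [-0.0, 0.675, 0.737, 0.0]
contact_force: [-4.7, 0.4, 7.9]
gripper_width: 0.717
grasp_force: 87.7
```

Emit:
drive_tool(increments=[{"claw":0.055,"dx":0,"dy":0,"dz":0.0005,"wx":0,"wy":0,"wz":0},{"claw":0.055,"dx":0,"dy":0,"dz":0.0005,"wx":0,"wy":0,"wz":0},{"claw":0.055,"dx":0,"dy":0,"dz":0.0005,"wx":0,"wy":0,"wz":0},{"claw":0.055,"dx":0,"dy":0,"dz":0,"wx":0,"wy":0,"wz":0},{"claw":0.055,"dx":0,"dy":0,"dz":0,"wx":0,"wy":0,"wz":0}])

```text
t: 18.32
eef_pos: [0.6038, 0.1731, 0.0962]
tool_rot: [-0.0, 0.676, 0.737, 0.0]
contact_force: [-6.3, -0.9, 11.2]
gripper_width: 0.726
grasp_force: 88.4
```

Emit:
drive_tool(increments=[{"claw":0.055,"dx":0,"dy":0,"dz":0.0005,"wx":0,"wy":0,"wz":0},{"claw":0.055,"dx":0,"dy":0,"dz":0,"wx":0,"wy":0,"wz":0},{"claw":0.055,"dx":0,"dy":0,"dz":0,"wx":0,"wy":0,"wz":0},{"claw":0.055,"dx":0,"dy":0,"dz":0,"wx":0,"wy":0,"wz":0}])

```text
t: 18.82
eef_pos: [0.6039, 0.1731, 0.0961]
tool_rot: [-0.0, 0.676, 0.737, 0.0]
contact_force: [-6.7, -1.1, 14.2]
gripper_width: 0.721
grasp_force: 88.7
```

Emit:
drive_tool(increments=[{"claw":0.055,"dx":0,"dy":0,"dz":0.0005,"wx":0,"wy":0,"wz":0},{"claw":0.055,"dx":0,"dy":0,"dz":0,"wx":0,"wy":0,"wz":0},{"claw":0.055,"dx":0,"dy":0,"dz":0,"wx":0,"wy":0,"wz":0},{"claw":0.055,"dx":0,"dy":0,"dz":0,"wx":0,"wy":0,"wz":0},{"claw":0.055,"dx":0,"dy":0,"dz":0,"wx":0,"wy":0,"wz":0},{"claw":0.055,"dx":0,"dy":0,"dz":0,"wx":0,"wy":0,"wz":0}])

```text
t: 19.58
eef_pos: [0.6039, 0.1731, 0.096]
tool_rot: [-0.0, 0.676, 0.737, 0.0]
contact_force: [-8.7, -1.8, 18.7]
gripper_width: 0.727
grasp_force: 89.1
```

Run:
```python
from h import *
go([.604,.173,.096])
p,d=read_camera("scene");c=calibration("scene");W=world(d,c["intrinsics"],c["R"],c["t"])
g=cv2.cvtColor(p,cv2.COLOR_RGB2GRAY);r=np.hypot(W[...,0]-.604,W[...,1]-.173)
m=(r>.036)&(r<.053)&(g<45)&(W[...,2]<.05)&(W[...,2]>.0);print("arm z",m.sum(),np.median(W[m],0))
t=(W[...,2]>.03)&(W[...,2]<.06)&(r<.05)&(g>50);print("tumbler low wall",t.sum(),W[t].min(0),W[t].max(0))
cv2.imwrite("pics/c4.png",cv2.resize(p[170:310,250:400,::-1],(600,560),interpolation=3))
print(get_obs()["contact_force"])
```

```text
t 19.575 p [0.6039 0.1731 0.096 ] yaw_y 5.01 tz [-3.e-04  1.e-03 -1.e+00]
mm tool [-0.1  0.1  0. ]
arm z 97 [0.62860518 0.17559737 0.02596428]
tumbler low wall 193 [0.59385369 0.14312428 0.03009839] [0.63787464 0.20420685 0.0597909 ]
[-8.29905573 -1.95191474 18.92234298]
```

View pics/c4.png

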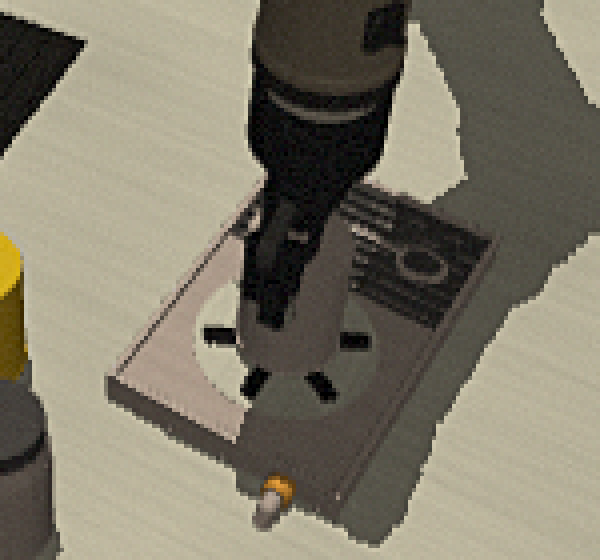

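The star is down (arms at z≈0.027, stop at 0.028). The tumbler is centred and upright at crop (293,350), with a steady push of about 19 N.

```bash
python3 -c "
from station import *
print(hand_in())"
```

```text
the job is handed in; nothing more can be done
None
```

The job is handed in: the sauce cup stands mouth down on the near half of the mat, and the gripped tumbler holds the star on its stop with a steady push of about 19 N, about 20 s into the 67 s limit.

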